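# Feel out the empty cell and fill the jar tray

### The arm

A 7-joint arm with a two-finger parallel gripper is mounted at the origin on the work surface. World frame = base frame: x ahead of the robot, y to its left, z up, the work surface at z = 0. Lengths are in m, angles in rad, forces in N, time in s.
With the tool pointing down it reaches from about 0.425 to 0.925 m from the base axis. Payload 6.8 kg.
Tool frame: the origin (TCP) lies on the front face of the gripper's body, between the roots of the fingers; the fingertips stand 73 mm ahead of it and the grasp point (between the pads) lies 54 mm ahead of it (env.nose_length is the distance from the TCP to the fingertips, in m); z points along the fingers, y is the line along which they close (so a half turn about z gives the same grasp; the last joint's range is limited). The gripper opens to 85 mm and grips with 20 to 120 N. Pads are 22 mm wide; open, the fingers measure 114 mm over their backs; the gripper's body (76 mm by 85 mm) begins 54 mm behind the grasp point. The pads swing forward as they close: fully open they stand 13 mm farther back than shut.
Start: joints at [-1.427, 0.477, 0.022, 1.555, -0.011, 1.109, -0.083], TCP at [0.168, 0.654, 0.304] pointing down, gripper open.
Joint ranges: [-2.96, 2.96], [-0.34, 2.1], [-1.41, 1.46], [0.24, 2.44], [-1.37, 4.51], [0.17, 1.92], [-2.96, 2.96]. Speed limits (rad/s): [2.39, 2.39, 3.14, 3.14, 3.14, 3.14, 3.14].

### API

Orientations are given as a unit quaternion [w, x, y, z].
In Python, from cell import env, kin, camera, calibration, job gives the robot as it stands. The module is installed in compiled form; this text tells all that it offers. Calls block until the motion is done:
- env.reach(position, orientation): joint-space move of the TCP to a pose.
- env.movel(position, velocity=0.15, rot=None, stop_force=None): straight line of the TCP; rot=None keeps the orientation; velocity is the mean speed in m/s. With stop_force (N) it stops when the force on the tool has changed by that much, and returns True; else False.
- env.goto_joints(angles): joint-space move.
- env.grip(opening, f_grip=None): finger opening in m; f_grip is the grip in N (None keeps the last); returns when the fingers have stopped.
- env.dwell(seconds).
- kin.inverse_kinematics(position, orientation): joint angles nearest the present ones, or None.
- env.get_state(): the state.
- camera(name): name is "scene" or "top"; returns (picture, depth): 400x640x3 uint8, blue, green, red; 400x640 float32, m along the optical axis (not along the pixel's ray), 0 where there is no reading.
- calibration(name): a dict with "fx", "fy", "cx", "cy" (pixels), "rvec" (rotation vector, rad) and "tvec" (3), from world to camera coordinates, as OpenCV has them. Camera axes: x right, y down, z forward; pixel columns grow to the right and rows downward; lengths in m; the calibration is good to about 2 mm. A picture is of the moment at which its call begins. calibration takes no time and is no camera call.
A pose or a line that the arm cannot do raises env.PlanningError and nothing moves.
- job.job_done(): hands the job in; it is judged then, once.
The state is a dict: "time": time; "qpos": joint angles; "joint_velocities": joint speeds; "joint_torque": joint torques, N m; "tcp_pos": TCP position; "orientation": TCP orientation; "force": force on the tool from outside, world axes, zero at the start; "torque": the same for the moment, N m; "opening": finger opening in m; "gripper_force": force on a finger pad.
Only numpy, scipy, OpenCV 4.12 (cv2) and the standard library are available. Lean on these libraries where they do the work, as an engineer would, in place of code of your own. Each camera call takes 0.05 s, during which the arm holds its last target. There are 200 camera calls.

### The job

One cell of the six-cell jar tray is still empty. Reach into that cell with the closed fingertips and touch its floor to be sure that it is clear; then fetch the blue-capped jar that stands outside the tray on the bench and lower it into that cell, letting go only when it is down, so that it stands upright there. Do not touch or disturb the red-capped jar.

Things in the scene. Friction and masses are not known exactly. Their poses are not given: they have to be found in the camera images.
- tray: Grey six-cell tray with green floors, fixed to the bench: 126 x 186 mm, 28 mm high, two cells along its x, three along its y, 60 mm apart centre to centre; walls 6 mm thick, cells 54 x 54 mm inside, floors 4 mm above the bench. Five cells hold blue-capped jars (34 mm across, 62 mm tall, their tops 66 mm above the bench). Origin: centre of the underside; z up.
- pad: The floor pad of the one empty cell: green, fixed, 52 x 52 mm, 2.5 mm thick, lying on the tray's floor, so that its upper face is 6.5 mm above the bench. Origin: centre of its underside, the middle of the empty cell, 4 mm above the bench. Axes parallel to the tray's, z up. It does not move; whichever cell is empty has it.
- blue_jar_center (a point): Centre (half-way up) of the blue-capped jar that stands outside the tray: upright white cylinder with an amber band, 34 mm across, 62 mm tall, the top 16 mm a blue cap; about 60 g. Its underside is 31 mm below this point; z is its axis, up. It starts on the bench beside a red-capped and a black-capped jar of the same size, at least 75 mm away centre to centre.
- red_jar_center (a point): Centre (half-way up) of the red-capped jar, same shape and size as the blue-capped one, standing on the bench; to be left alone.

How it is judged:
By the outcome, as a careful person would: the job done as asked, in the order asked, and still so for the second after the job is handed in, with the robot touching nothing.
It also fails if it takes over 45 s, if anything falls off the work surface, if the arm or the gripper's body presses on something with over 40 N, if the wrist force passes 120 N, or if a joint passes its speed limit or range.

## Working session

There is one attempt and no reset: what is moved stays moved. The work goes in short steps, each a Python script; the robot and the scene stay as the last script left them, time stands still between calls to the robot, and variables do not carry over. Pictures are saved under pics/ and viewed, at most 10 in all, crops included, and the job is handed in when it is done.

```bash
mkdir -p pics; python3 - <<'E'
from cell import env,camera,calibration
import cv2
import numpy as np
for n in("scene","top"):
    p,d=camera(n);cv2.imwrite(f"pics/{n}0.png",p);np.save(f"{n}0.npy",d);print(calibration(n))
s=env.get_state();print(s["time"],s["tcp_pos"],s["orientation"],s["force"])
E
```

```text
{'fx': 463.1952306182833, 'fy': 463.1952306182833, 'cx': 321.3393343837151, 'cy': 206.21534058742193, 'rvec': array([ 2.10021312,  0.855195  , -0.40741187]), 'tvec': array([-0.35662303, -0.19487064,  1.33337408])}
{'fx': 448.60646542471056, 'fy': 448.60646542471056, 'cx': 315.7660025816687, 'cy': 206.03901908996986, 'rvec': array([ 2.14802902, -2.11186154,  0.20920639]), 'tvec': array([-0.03166777,  0.54942973,  0.88988458])}
0.1 [0.16807902 0.65334107 0.30304754] [-2.61604933e-05  1.25535270e-01  9.92088858e-01 -7.70692131e-04] [0.42279027 0.39297824 0.72677888]
```

View pics/top0.png

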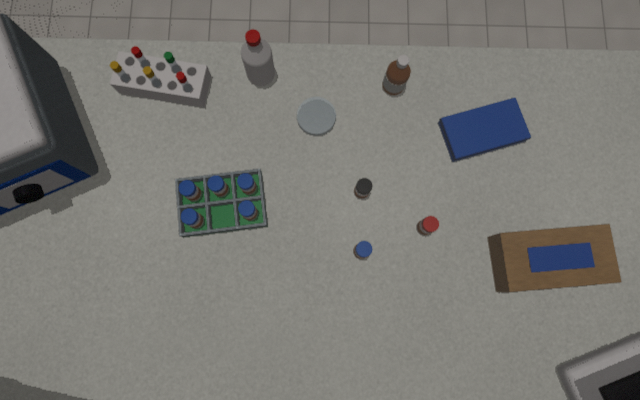

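View pics/scene0.png

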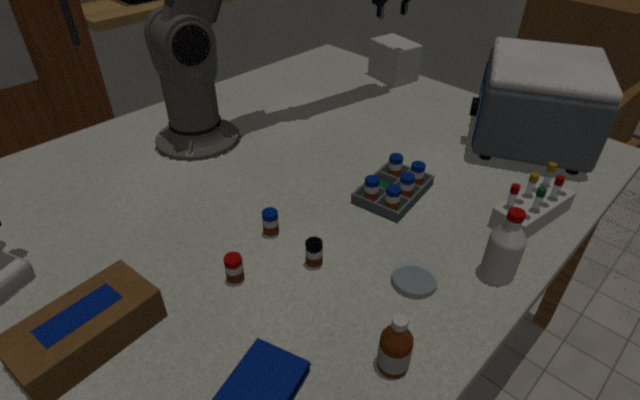

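The top view shows the empty cell at about (223,215), the loose blue jar at (364,250), the red jar at (429,225) and the black one at (364,187). The scene view agrees: the empty cell is on the robot's side of the tray, in the middle.

```bash
cat > h.py <<'E'
import cv2, numpy as np
from cell import env,kin,camera,calibration,job
def ray(n,uv,z):
    """world points on plane z for pixels uv"""
    c=calibration(n);R=cv2.Rodrigues(c["rvec"])[0];o=-R.T@c["tvec"]
    uv=np.atleast_2d(uv).astype(float)
    d=np.c_[(uv[:,0]-c["cx"])/c["fx"],(uv[:,1]-c["cy"])/c["fy"],np.ones(len(uv))]@R
    return o+d*((z-o[2])/d[:,2])[:,None]
def cloud(n,d):
    c=calibration(n);R=cv2.Rodrigues(c["rvec"])[0]
    v,u=np.mgrid[:400,:640]
    X=np.stack([(u-c["cx"])/c["fx"]*d,(v-c["cy"])/c["fy"]*d,d],-1)
    return (X-c["tvec"])@R
E
python3 - <<'E'
from h import *
p=cv2.imread("pics/top0.png");d=np.load("top0.npy");P=cloud("top",d)
for nm,u,v in(("blue",364,250),("red",429,225),("black",364,187),("c",190,190),("c",217,185),("c",247,183),("c",191,217),("c",248,211)):
    w=P[v-16:v+17,u-16:v*0+u+17].reshape(-1,3);t=w[(w[:,2]>.055)&(w[:,2]<.075)]
    print(nm,len(t),(t.min(0)+t.max(0))[:2]/2,np.median(t,0).round(4))
g=P[165:240,170:272];print("bench z",np.median(P[280:300,200:300,2]))
m=((g[...,2]>.022)&(g[...,2]<.034)&(g[...,1]!=0))
print("tray rim",cv2.minAreaRect(g[m][:,:2].astype(np.float32)),m.sum())
print("pad z",np.median(P[211:220,218:228,2]), "pad",ray("top",[223,215.5],.0065))
cv2.imwrite("pics/crop1.png",np.hstack([cv2.resize(p[160:245,170:275],None,fx=4,fy=4,interpolation=2),cv2.resize(p[170:255,345:440],None,fx=4,fy=4,interpolation=2)]))
E
```

```text
blue 213 [ 0.4607386  -0.12114575] [ 0.4605 -0.1218  0.0613]
red 217 [ 0.51499285 -0.25891181] [ 0.5146 -0.2588  0.0613]
black 201 [ 0.59351648 -0.12166462] [ 0.5925 -0.1223  0.0617]
c 225 [0.58096824 0.2471687 ] [0.5803 0.2462 0.0653]
c 218 [0.59117748 0.18836424] [0.5906 0.1877 0.0655]
c 216 [0.59702099 0.12663638] [0.597  0.1259 0.0654]
c 226 [0.5204998  0.23846958] [0.5199 0.2376 0.0657]
c 218 [0.53975248 0.12196562] [0.5392 0.1214 0.0653]
bench z -0.00027148109379690304
tray rim ((0.5600671768188477, 0.18399107456207275), (0.12692569196224213, 0.18655729293823242), 8.325737953186035) 1544
pad z 0.006179867213976907 pad [[0.53348051 0.17941979 0.0065    ]]
```

View pics/crop1.png

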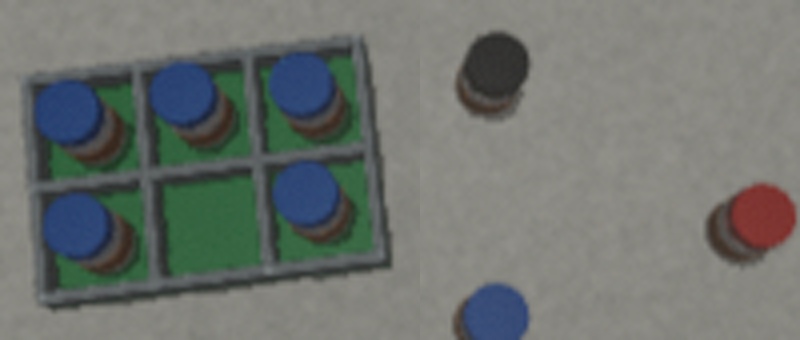

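The enlarged crop agrees with the fit. The rim rectangle is 127x187 mm with centre (0.560,0.184) and yaw 8.3°. The empty pad is centred at about pixel (222.3,217), which puts it near (0.530,0.180). I'll line the fingers up with the tray diagonal, where there is the most clearance. Before moving, I'll check the toaster and the IK.

```bash
cat >> h.py <<'E'
CELL=np.array([.5303,.1797]); JAR=np.array([.4607,-.1213])
A=np.deg2rad((53.3+90)/2); Q=np.array([0,np.cos(A),np.sin(A),0])
E
python3 - <<'E'
from h import *
P=cloud("top",np.load("top0.npy"))
t=P[:,:110].reshape(-1,3);t=t[(t[:,2]>.09)&(t[:,2]<.5)]
print("toaster",t.min(0),t.max(0)); 
print("inside r<.75:",[(x.round(3)) for x in t[np.argsort(np.hypot(t[:,0],t[:,1]))[:3]]])
for xy,z in((CELL,.25),(CELL,.08),(JAR,.25),(JAR,.1)):
    print(kin.inverse_kinematics([*xy,z],Q))
E
```

```text
toaster [0.53492311 0.41312028 0.09008155] [0.88166905 0.60558526 0.23927816]
inside r<.75: [array([0.555, 0.519, 0.109]), array([0.605, 0.46 , 0.094]), array([0.606, 0.459, 0.142])]
[-0.75437365  0.3643329   0.39734957  1.90975781 -0.17676151  0.90134979
  0.65998274]
[-0.63871676  0.61593103  0.26020407  1.99665352 -0.28216381  0.56311272
  0.74592823]
[-0.62823486  0.30147311  0.90910399  2.11503389 -0.31355322  0.86254991
  1.39651704]
[-0.3012083   0.53597726  0.5343035   2.19834074 -0.53590725  0.53437325
  1.57214163]
```

```bash
python3 - <<'E'
from h import *
s=env.get_state()
env.movel([*s["tcp_pos"][:2],.35],.2)
env.reach([*CELL,.27],Q)
env.grip(0.0,20)
env.movel([*CELL,.15],.2)
p,_=camera("top");cv2.imwrite("pics/t1.png",cv2.resize(p[130:270,120:320],None,fx=4,fy=4))
s=env.get_state();print(s["time"],s["tcp_pos"],s["opening"],s["orientation"],s["force"],env.nose_length)
E
```

```text
4.2083 [0.53123389 0.17991229 0.15127153] 0.0001562268643101152 [8.45801713e-04 3.14909047e-01 9.49121151e-01 7.85808594e-04] [0.07110807 0.37905465 0.80746978] 0.0726
```

View pics/t1.png

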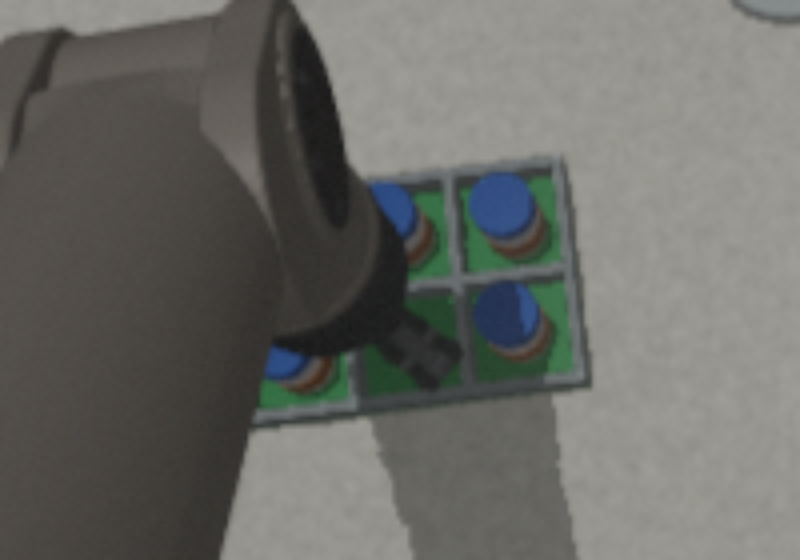

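The closed fingertips appear at about (435,360) in the crop, over the empty cell, and parallax accounts for the offset. Now I'll lower them to touch the floor.

```bash
python3 - <<'E'
from h import *
print(env.movel([*CELL,.092],.08,stop_force=6))
print(env.get_state()["tcp_pos"])
print(env.movel([*CELL,.074],.015,stop_force=4))
s=env.get_state();print(s["time"],s["tcp_pos"],s["force"],"tip z",s["tcp_pos"][2]-env.nose_length)
p,_=camera("scene");cv2.imwrite("pics/s1.png",cv2.resize(p[120:230,330:460],None,fx=5,fy=5))
E
```

```text
False
[0.53057927 0.17969417 0.0921688 ]
True
5.9167 [0.5302612  0.17967098 0.07923787] [-1.11016681 -0.60118981  6.00315579] tip z 0.006637871419426997
```

View pics/s1.png

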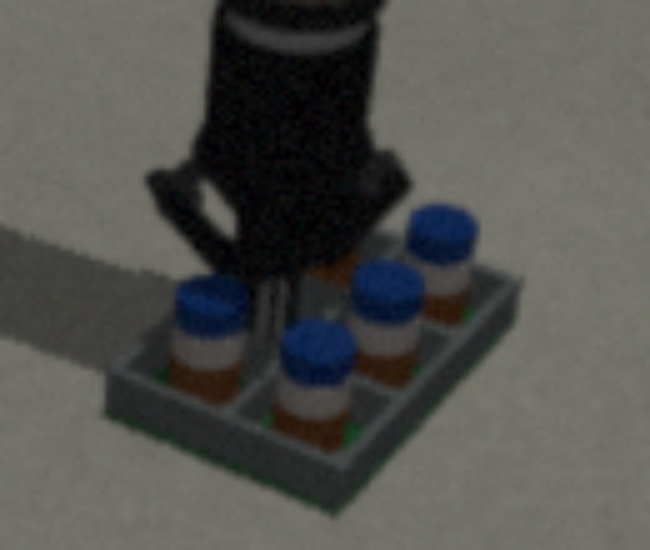

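The fingers met the floor at tip z = 6.6 mm, as expected for the pad. The crop shows them down between the undisturbed jars. Next I'll pick up the blue jar.

```bash
python3 - <<'E'
from h import *
env.movel([*CELL,.24],.2)
env.reach([*JAR,.24],Q)
env.grip(.07)
env.movel([*JAR,.14],.2)
print(env.movel([*JAR,.102],.08,stop_force=8))
env.grip(0.0,35)
s=env.get_state();print(s["time"],s["tcp_pos"],s["opening"],s["gripper_force"],s["force"])
f0=s["force"]
env.movel([*s["tcp_pos"][:2],.24],.15)
s=env.get_state();print(s["time"],s["tcp_pos"],s["opening"],s["gripper_force"],s["force"]-f0)
p,_=camera("scene");cv2.imwrite("pics/s2.png",cv2.resize(p[130:300,180:360],None,fx=3.3,fy=3.3))
E
```

```text
False
10.4667 [ 0.46097706 -0.12139139  0.10246815] 0.03289952421944022 34.485092014074326 [-0.97203217 -0.38020514  5.82261838]
11.5333 [ 0.46043581 -0.12122026  0.23926091] 0.033176097250339084 34.7854408621788 [ 1.93715745  0.26914194 -7.17722153]
```

View pics/s2.png

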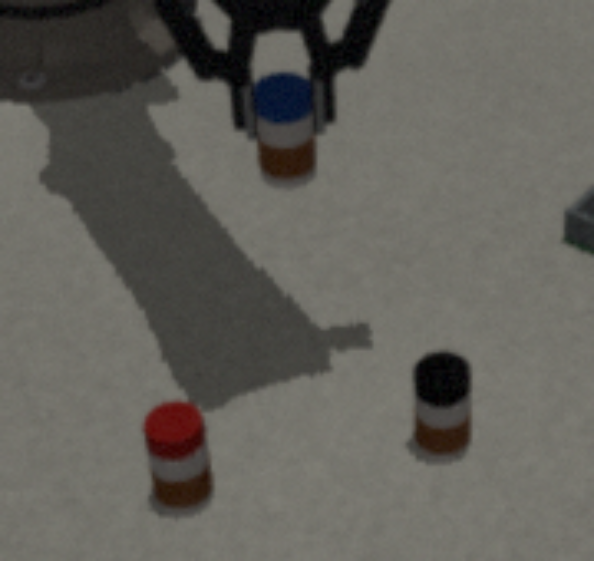

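The jar is held by its cap and upright, and the red and black jars are untouched. I'll carry it over and lower it; contact should come at TCP z ≈ 0.108–0.109.

```bash
python3 - <<'E'
from h import *
env.reach([*CELL,.24],Q)
env.movel([*CELL,.185],.15)
env.dwell(.3)
p,d=camera("scene");cv2.imwrite("pics/s3.png",cv2.resize(p[80:220,330:470],None,fx=4,fy=4))
s=env.get_state();print(s["time"],s["tcp_pos"],s["orientation"],s["opening"],s["gripper_force"])
E
```

```text
13.6333 [0.53056069 0.17986915 0.18562544] [3.49270495e-04 3.14778366e-01 9.49165028e-01 4.55398154e-04] 0.032821852642084044 34.80957582592964
```

View pics/s3.png

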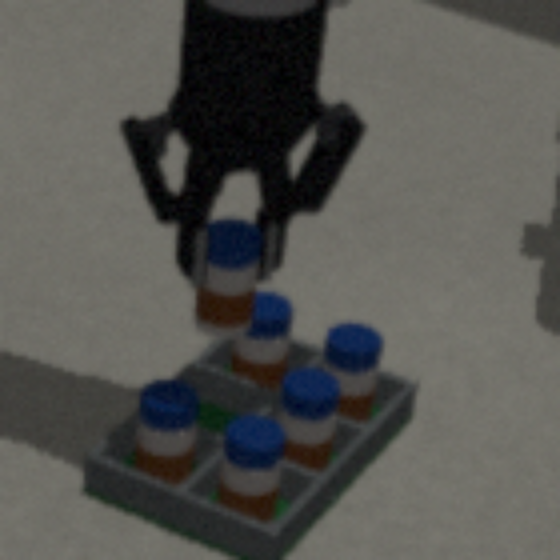

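The jar (crop 228,275) hangs over the empty cell with a slight lean of about 5°. It will level on contact and there is 10 mm of clearance, so I'll lower it.

```bash
python3 - <<'E'
from h import *
print(env.movel([*CELL,.125],.08,stop_force=8)); s=env.get_state();print(s["tcp_pos"])
if s["tcp_pos"][2]<.13:
    for zz,f in((.104,4),(.102,8)):
        print(env.movel([*CELL,zz],.012,stop_force=f)); s=env.get_state();print(s["time"],s["tcp_pos"],s["force"],s["torque"])
p,d=camera("scene");cv2.imwrite("pics/s4.png",cv2.resize(p[80:220,330:470],None,fx=4,fy=4))
E
```

```text
False
[0.53063871 0.17971768 0.12527767]
True
15.7583 [0.5302983  0.17968651 0.1090258 ] [ 0.66564296 -0.3797784   5.43658667] [-0.0364866   0.08308589 -0.01234105]
True
15.975 [0.5303661  0.17968546 0.10904151] [-0.62526915 -0.28142241  4.91712197] [0.00762546 0.17892947 0.0586361 ]
```

View pics/s4.png

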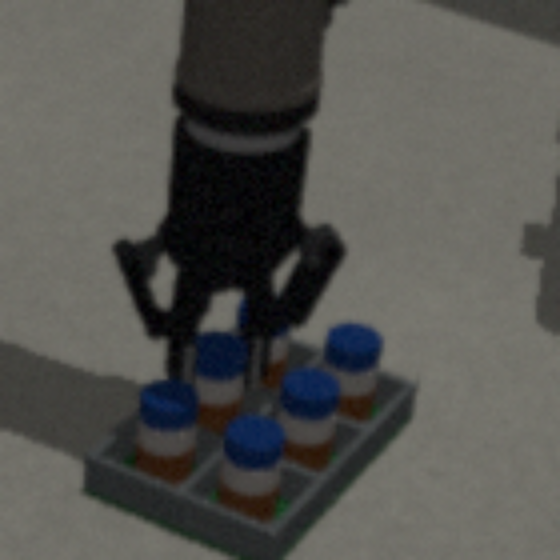

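The jar is down: contact came at TCP z 0.1090, as expected, and it sits inside the cell (crop 220,380). I'll release it and retreat.

```bash
python3 - <<'E'
from h import *
env.grip(.042); env.grip(.056)
env.movel([*CELL,.2],.1)
env.reach([.42,.0,.32],Q) if kin.inverse_kinematics([.42,.0,.32],Q) is not None else env.movel([*CELL,.3],.2)
p,d=camera("top");cv2.imwrite("pics/t5.png",cv2.resize(p[150:260,150:450],None,fx=2.6,fy=2.6))
q,_=camera("scene");cv2.imwrite("pics/s5.png",cv2.resize(q[80:300,200:470],None,fx=2.6,fy=2.6))
P=cloud("top",d);g=P[150:260,170:460].reshape(-1,3)
for n,c in(("placed",CELL),("red",(.515,-.2589)),("black",(.5935,-.1217))):
    t=g[(np.hypot(*(g[:,:2]-c).T)<.03)&(g[:,2]>.05)&(g[:,2]<.08)]
    if len(t): print(n,len(t),(t.min(0)+t.max(0))/2,np.median(t[:,2]),np.linalg.lstsq(np.c_[t[:,:2],np.ones(len(t))],t[:,2],rcond=None)[0][:2])
s=env.get_state();print(s["time"],s["tcp_pos"],s["opening"])
E
```

```text
placed 237 [0.52963901 0.17978584 0.06241634] 0.06781036281269022 [0.08479331 0.13077168]
red 228 [ 0.51476753 -0.259109    0.05842423] 0.06134699593852548 [ 0.07629212 -0.07364943]
black 210 [ 0.59299452 -0.12155283  0.05865543] 0.0613854204726125 [ 0.08373904 -0.03687265]
18.7 [0.420569   0.00125532 0.31948571] 0.05576926606382405
```

View pics/s5.png

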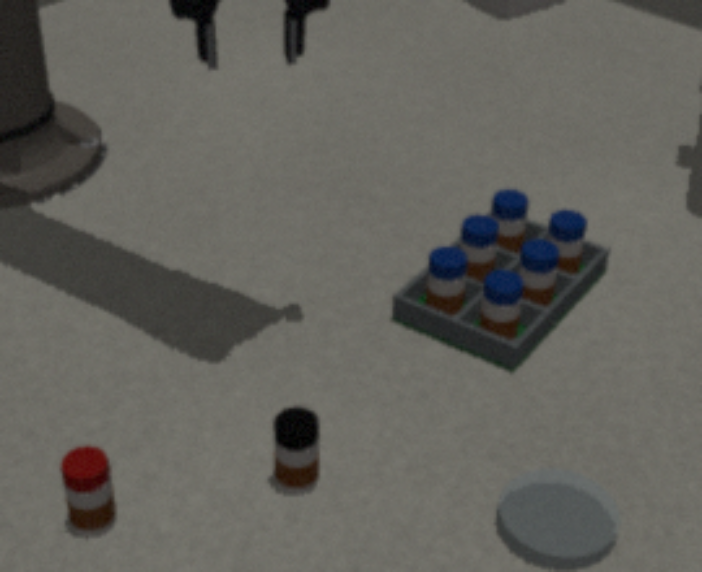

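The picture shows all six cells filled, with the placed jar upright at crop (480,245) and its top at 67.8 mm. The red and black jars have not moved, and the arm is clear of everything. I'll hand it in.

```bash
python3 -c "
from cell import job
print(job.job_done())"
```

```text
the job is handed in; nothing more can be done
None
```

The job is handed in: the closed fingertips touched the empty cell's floor, the blue-capped jar was lowered into that cell and stands upright there, and the red-capped jar was not touched.

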